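# Mount the coarse whetstone in its spring-jaw holder

### The arm

A 6-joint arm with a two-finger parallel gripper is mounted at the origin on a cart in front of the work surface, level with it; the furniture and walls round the work are solid. World frame = base frame: x ahead of the robot, y to its left, z up, the work surface at z = 0. Lengths are in m, angles in rad, forces in N, time in s.
With the tool pointing down it reaches from about 0.275 to 0.825 m from the base axis. Payload 4.9 kg.
Tool frame: the origin (TCP) lies midway between the tips of the shut fingers; the grasp point (between the pads) lies 19 mm behind it (grip_point_offset is the distance from the TCP to the grasp point, in m); z points along the fingers, y is the line along which they close (so a half turn about z gives the same grasp; the last joint's range is limited). The gripper opens to 85 mm and grips with 20 to 120 N. Pads are 22 mm wide; open, the fingers measure 114 mm over their backs; the gripper's body (76 mm by 85 mm) begins 54 mm behind the grasp point. The pads swing forward as they close: fully open they stand 13 mm farther back than shut.
Start: joints at [-1.454, 0.326, -0.193, 1.052, 0, 1.437], TCP at [0.137, -0.533, 0.21] pointing down, gripper open.
Joint ranges: [-2.65, 2.65], [-0.97, 1.79], [-1.3, 1.35], [-1.93, 2.1], [-1.47, 1.37], [-3.14, 3.14]. Speed limits (rad/s): [2.57, 2.57, 3.14, 3.14, 3.14, 3.14].

### API

Orientations are given as a rotation vector (axis times angle).
In Python, from cell import * gives the robot as it stands. Calls block until the motion is done:
- movep(position, orientation): joint-space move of the TCP to a pose.
- move_l(position, velocity=0.15, rot=None, until_force=None): straight line of the TCP; rot=None keeps the orientation; velocity is the mean speed in m/s. With until_force (N) it stops when the force on the tool has changed by that much, and returns True; else False.
- set_joints(angles): joint-space move.
- let_go() and grab(newtons=None): open the fingers fully, or close them until they stop; newtons is the grip in N (None keeps the last).
- sleep(seconds).
- ik(position, orientation): joint angles nearest the present ones, or None.
- get_state(): the state.
- grab_frame(name): name is "scene" or "top" or "wrist"; returns a dict with "img" (384x512x3 uint8, red, green, blue), "fx", "fy", "cx", "cy" (pixels), "cam_to_world" (4x4, takes a point from camera to world coordinates); the wrist camera has in their place "T_tool_cam" (4x4, takes a point from camera to tool coordinates, whose origin is the TCP and whose axes are the flange's). Camera axes: x right, y down, z forward; pixel columns grow to the right and rows downward; lengths in m; the calibration is good to about 2 mm. The wrist camera is an equidistant fisheye: a pixel r from the principal point sees the ray r / f radians off the axis. A picture is of the moment at which its call begins: read the wrist's pose just before it. There is no depth.
A pose or a line that the arm cannot do raises MotionError and nothing moves.
- sign_off(): hands the job in; it is judged then, once.
Trained networks look in the newest picture that a camera, given by its name, has taken for a name from the list of things; names that differ only in an ending like _2 or _b are one class to them, and where a whole thing is asked for, a point or a joint stands for the part that bears it (a point fixed in the world has none). Each returns a list of dicts, best first, with "score" (0 to 1); they miss things now and then, are a little off and sometimes report something else, mostly with a low value. They report only what shows in the picture. A call takes as long as a camera call.
- spot_in(camera, name): "centre" ([column, row] in pixels, amid what is visible of it).
- silhouettes(camera, name): "mask" (384x512 bool, what is visible of it) and "centre" ([column, row] in pixels, amid what is visible of it).
- tip_of(camera, name): "centre" ([column, row] in pixels: a listed point, or the origin of a listed thing).
The state is a dict: "clock": time; "q": joint angles; "joint_velocities": joint speeds; "tau": joint torques, N m; "position": TCP position; "eef_rot": TCP orientation; "contact_force": force on the tool from outside, world axes, zero at the start; "wrist_torque": the same for the moment, N m; "finger_gap": opening from 0.0 (shut) to 1.0 (fully open); "grasp_force": force on a finger pad.
Only numpy, scipy, OpenCV 4.12 (cv2) and the standard library are available. Lean on these libraries where they do the work, as an engineer would, in place of code of your own. Each camera call takes 0.05 s, during which the arm holds its last target. There are 200 camera calls.

### The job

The knives are due for sharpening: mount the coarse brown whetstone from the drying rack in the stone holder. It stands on edge in the rack, so lay it flat on the worktop first and let go, then take it afresh by its long sides and press it down between the jaws of the holder until it is fully home on the rods. Then swing the red-knobbed cam lever a quarter turn, until it points straight out in line with the holder and the jaw is locked; leave the white stone in the rack and do not disturb the scissors, salt shaker and sauce bowls.

Things in the scene. Friction and masses are not known exactly. Their poses are not given: they have to be found in the camera images.
- brown_centre (a point): centre of the brick-brown coarse whetstone, a gritty rigid block 140 x 48 x 32 mm, 0.29 to 0.59 kg; x along its length, y across its 48 mm width, z through its 32 mm thickness (both large faces alike). It starts on its long edge in one of the rack's two slots (y axis upright, centre 32 mm above the worktop, top at 56 mm). Set down on edge it stands by itself; a push near its top tips it flat
- white_centre (a point): centre of the white fine whetstone, same size and axes, standing on edge in the other slot; it stays there
- stone_rack: drying rack of 6 mm wire, 116 x 138 x 39 mm, fixed; origin under its centre on the worktop, x along the slots. Slot centres 34 mm either side of the origin along y, each 35 mm wide between wire hoops 39 mm high; the hoops stand 31 to 58 mm from the middle along x, so the middle of each stone is free to grasp; outer bottom wires at y = +-66 mm, 8 mm high
- seat (a point): middle of the stone's place in the black holder (250 mm long, 52 mm wide, fixed to the worktop), on top of its two steel rods, 16 mm above the worktop; x along the holder from fixed to sprung jaw, z up. Seated, the stone lies on the rods along x, its centre 16 mm above this point. Beyond y = +-18 mm nothing lies between the jaws down to the worktop, so fingers may pass beside the stone
- fixed_jaw (a point): foot of the fixed jaw's gripping face, at rod height, 70 mm from the seat along -x. Both jaws are 44 mm wide; their faces are upright up to 9 mm above the rods, then slope outward by 12 mm up to 26 mm above the rods, as lead-ins. The seated stone's end touches this face
- sprung_jaw (a point): foot of the sprung jaw's gripping face, at rest 66 mm from the seat along +x. The stone, level, lengthwise, its centre 0 to 6 mm (best 3) from the seat towards this jaw, pressed straight down, spreads this jaw; that takes about 10 to 20 N beyond the stone's weight: it does not drop in by itself. Once released, the jaw pushes the stone back against the fixed jaw
- jaw (a joint): travel of the sprung jaw in m: 0 at rest, about 0.004 with the stone seated, at most about 0.011; spring under 6 N at rest, 9 N with the stone seated
- cam (a joint): angle of the cam lever in rad: 0 (open) it points across the holder, to the seat's -y side; 1.57 (locked) straight out along the seat's +x; stop at 1.60. Turns counter-clockwise seen from above and stays where it is left. Under 10 N at the knob; the last third is stiffest, as the cam bears on the back of the jaw. If locked before the stone is in, the jaw cannot open
- cam_axis (a point): on the upright pivot axis of the cam lever, 40 mm above the worktop, at x = +113 mm of the seat; lever bar 12 mm wide and 6 mm thick, 34 to 40 mm above the worktop
- lever_knob (a point): middle of the upright red knob at the end of the lever, 54 mm from the pivot axis, 52 mm above the worktop; the knob is 11 to 15 mm thick and reaches from 36 to 64 mm above the worktop
- scissors: red-handled kitchen scissors, 87 x 199 x 9 mm, loose bystander; origin under their middle. The worktop between them and the holder and rack, around x = 0.39, y = -0.345, is clear for laying the stone down, its length pointing about 30 degrees to the right of straight ahead, square to the worktop's front edge
- sauce_bowl_3: the left one of two small black sauce bowls (the other is fixed), 76 mm across, 30 mm high, loose bystander; origin under its middle
- salt_shaker: glass salt shaker with steel top, 44 mm across, 90 mm high, loose bystander; origin under its middle

How it is judged:
On the way, in this order (a step that is already met when the one before it is completed fails the run):
1. the brown stone lies flat on the worktop, let go (height (world z) of brown_centre below 0.022 m and angle between the z axis of brown_centre and the z axis of seat, either way round below 0.1 rad and contact force between the fingers and brown_stone below 0.1 N), for 0.2 s.
2. the brown stone is fully home between the jaws while the cam lever is still open (horizontal distance between brown_centre and seat below 0.01 m and z of brown_centre in the frame of seat below 0.018 m and angle between the z axis of brown_centre and the z axis of seat, either way round below 0.06 rad and value of joint cam below 0.8 rad), for 0.2 s.
At the end, for the whole second after the job is handed in: The brown stone lies at rest on the holder's rods (centre 16 mm above the seat point within 2 mm, within 10 mm of it horizontally, lengthwise and level within about 3 degrees), held between the jaws, and the cam lever is turned past 1.42 rad, in line with the holder (horizontal distance between brown_centre and seat below 0.01 m and z of brown_centre in the frame of seat between 0.014 and 0.018 m and angle between the x axis of brown_centre and the x axis of seat, either way round below 0.06 rad and angle between the z axis of brown_centre and the z axis of seat, either way round below 0.05 rad and value of joint cam above 1.42 rad and linear speed of brown_stone below 0.02 m/s); the robot touches nothing.
It fails at once if the white stone is moved from its slot (distance of white_centre from where it was at the start of the episode above 0.02 m).
It fails at once if the scissors are disturbed (distance of scissors from where it was at the start of the episode above 0.03 m).
It fails at once if the sauce bowl is disturbed (distance of sauce_bowl_3 from where it was at the start of the episode above 0.03 m).
It fails at once if the salt shaker is disturbed (distance of salt_shaker from where it was at the start of the episode above 0.03 m).
It also fails if it takes over 72 s, if anything falls off the work surface, if the arm or the gripper's body presses on something with over 40 N, if the wrist force passes 120 N, or if a joint passes its speed limit or range.

## Working session

There is one attempt and no reset: what is moved stays moved. The work goes in short steps, each a Python script; the robot and the scene stay as the last script left them, time stands still between calls to the robot, and variables do not carry over. Pictures are saved under pics/ and viewed, at most 10 in all, crops included, and the job is handed in when it is done.

```bash
ls; mkdir -p pics
cat > h.py <<'E'
from cell import *
import numpy as np, cv2
from scipy.spatial.transform import Rotation as R
def ray(cam,px,f,st=None):
    u,v=px
    if cam!="wrist":
        T=np.array(f["cam_to_world"]); d=np.array([(u-f["cx"])/f["fx"],(v-f["cy"])/f["fy"],1.])
        return T[:3,3],T[:3,:3]@d
    x=(u-f["cx"]);y=(v-f["cy"]);r=np.hypot(x,y)+1e-9;th=r/f["fx"]
    d=np.array([np.sin(th)*x/r,np.sin(th)*y/r,np.cos(th)])
    Tt=np.eye(4);Tt[:3,:3]=R.from_rotvec(st["eef_rot"]).as_matrix();Tt[:3,3]=st["position"]
    T=Tt@np.array(f["T_tool_cam"]); return T[:3,3],T[:3,:3]@d
def at_z(o,d,z): return o+d*(z-o[2])/d[2]
def save(f,n): cv2.imwrite("pics/"+n,cv2.cvtColor(f["img"],cv2.COLOR_RGB2BGR))
def down(yaw): # tool z down, closing (y) axis direction: tool x at angle yaw in world
    c,s=np.cos(yaw),np.sin(yaw)
    return R.from_matrix(np.array([[c,s,0],[s,-c,0],[0,0,-1.]])).as_rotvec()
E
cat > a.py <<'E'
from h import *
st=get_state();print(st)
print(R.from_rotvec(st["eef_rot"]).as_matrix().round(2))
H=dict(brown_centre=.032,white_centre=.032,stone_rack=0,seat=.016,fixed_jaw=.016,sprung_jaw=.016,cam_axis=.04,lever_knob=.052,scissors=0,sauce_bowl_3=0,salt_shaker=0)
for c in ["top","scene","wrist"]:
    s=get_state();f=grab_frame(c);save(f,c+"0.png")
    print(c,{k:f[k] for k in ("fx","cx","cy")})
    for n,z in H.items():
        for r in tip_of(c,n)[:2]:
            if r["score"]>.3: print(n,round(r["score"],2),np.round(r["centre"],1),at_z(*ray(c,r["centre"],f,s),z).round(4))
ims=[cv2.imread(f"pics/{c}0.png") for c in("top","scene","wrist")]
E
python3 a.py
```

```text
pics
{'clock': 0.0, 'q': array([-1.45418016e+00,  3.26890626e-01, -1.93594378e-01,  1.05201281e+00,
       -1.99296454e-05,  1.43658705e+00]), 'joint_velocities': array([ 0.0012352 , -0.00182349, -0.00010889,  0.00050041,  0.00031154,
        0.00195281]), 'tau': array([-1.59554438e-04, -4.43391037e+01,  2.62444299e+01,  1.54161814e-02,
       -1.03952414e-04, -3.74032197e-06]), 'position': array([ 0.13643832, -0.53216191,  0.20902689]), 'eef_rot': array([-3.11523075e+00, -3.92750852e-01,  7.78979328e-06]), 'contact_force': array([ 0.09782306,  0.20747215, -0.0444802 ]), 'wrist_torque': array([-0.00365536,  0.0112501 ,  0.017527  ]), 'grasp_force': 0.0, 'finger_gap': 0.9988029103425916}
[[ 0.97  0.25 -0.  ]
 [ 0.25 -0.97  0.  ]
 [ 0.   -0.   -1.  ]]
top {'fx': 364.73711004793296, 'cx': 253.13601379797197, 'cy': 189.03710985172833}
brown_centre 0.82 [266.1 160.2] [ 0.5463 -0.3145  0.032 ]
white_centre 0.6 [276.4 135. ] [ 0.6145 -0.3414  0.032 ]
stone_rack 0.92 [267.7 150. ] [ 0.5817 -0.3195  0.    ]
seat 0.89 [195.8 177. ] [ 0.5029 -0.1288  0.016 ]
fixed_jaw 0.74 [172.5 167.1] [ 0.529
[... 598 characters left out ...]
2 ]
white_centre 0.76 [300.6 199.2] [ 0.6098 -0.323   0.032 ]
white_centre 0.31 [241.6 197.3] [ 0.4814 -0.2364  0.032 ]
stone_rack 0.73 [291.6 212.4] [ 0.5816 -0.3254  0.    ]
stone_rack 0.39 [279.4 204.9] [ 0.5702 -0.2847 -0.    ]
seat 0.74 [227.8 173.7] [ 0.5073 -0.1162  0.016 ]
sprung_jaw 0.69 [235.8 192.9] [ 0.4858 -0.198   0.016 ]
cam_axis 0.91 [238.2 196.9] [ 0.4702 -0.2381  0.04  ]
lever_knob 0.61 [291.7 254.7] [ 0.4691 -0.4812  0.052 ]
scissors 0.85 [246.  294.7] [ 0.3427 -0.489   0.    ]
sauce_bowl_3 0.74 [290.9 253.6] [ 0.498  -0.4419 -0.    ]
salt_shaker 0.61 [339.2 260.2] [ 0.5849 -0.5192  0.    ]
wrist {'fx': 297.3186396354542, 'cx': 260.90373939976973, 'cy': 190.05667312575886}
```

View pics/top0.png

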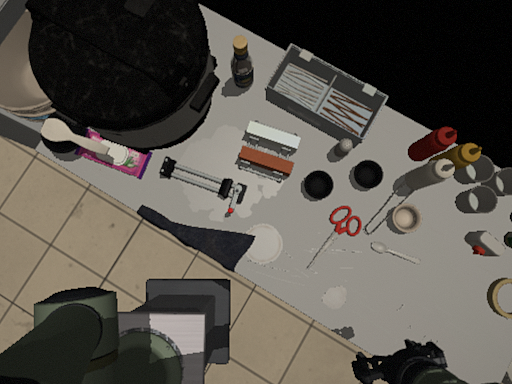

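View pics/scene0.png

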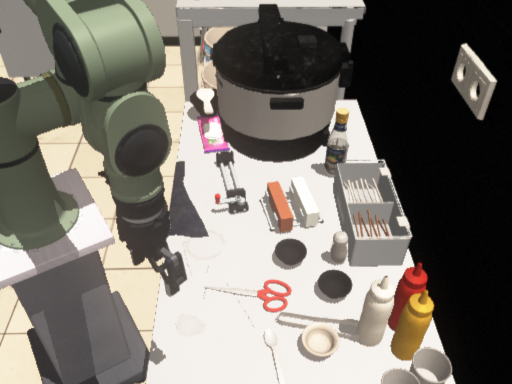

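The top view shows the rack at about (267,150), with the brown stone nearest the robot and the white one behind it. The holder runs from (165,167) to (238,188), with the red knob at (231,210). The clear spot is near (258,215), and the scissors are at (330,240). The scene view agrees with this. Next I'll move above the holder and rack for a close look.

```bash
cat > b.py <<'E'
from h import *
for y in (70,-110): 
    for p in ([.52,-.22,.3],[.55,-.315,.03],[.39,-.345,.01],[.505,-.125,.02],[.41,-.22,.045]):
        q=ik(p,down(np.radians(y))); print(y,p,None if q is None else np.round(q,2))
q=ik([.39,-.345,.01],down(np.radians(-30)));print(np.round(q,2))
movep([.5,-.22,.34],down(np.radians(-20)))
s=get_state();f=grab_frame("wrist");save(f,"w1.png");print(s["clock"],s["position"],np.round(f["T_tool_cam"],3))
H=dict(brown_centre=.032,white_centre=.032,stone_rack=0,seat=.016,fixed_jaw=.016,sprung_jaw=.016,cam_axis=.04,lever_knob=.052)
for n,z in H.items():
    for r in tip_of("wrist",n)[:2]:
        if r["score"]>.3: print(n,round(r["score"],2),np.round(r["centre"],1),at_z(*ray("wrist",r["centre"],f,s),z).round(4))
E
python3 b.py
```

```text
70 [0.52, -0.22, 0.3] [-0.53  0.31  0.02  1.28  0.    1.39]
70 [0.55, -0.315, 0.03] [-0.64  0.64 -0.18  0.75  0.    1.28]
70 [0.39, -0.345, 0.01] [-0.87  0.5  -0.52  0.56  0.    1.05]
70 [0.505, -0.125, 0.02] [-0.38  0.48 -0.51  0.58  0.    1.54]
70 [0.41, -0.22, 0.045] [-0.65  0.36 -0.63  0.58  0.    1.27]
-110 [0.52, -0.22, 0.3] [-0.53  0.31  0.02  1.28  0.   -1.75]
-110 [0.55, -0.315, 0.03] [-0.64  0.64 -0.18  0.75 -0.   -1.86]
-110 [0.39, -0.345, 0.01] [-0.87  0.5  -0.52  0.56  0.   -2.09]
-110 [0.505, -0.125, 0.02] [-0.38  0.48 -0.51  0.58  0.   -1.61]
-110 [0.41, -0.22, 0.045] [-0.65  0.36 -0.63  0.58 -0.   -1.87]
[-0.87  0.5  -0.52  0.56 -0.    2.8 ]
3.6083 [ 0.49962939 -0.22059645  0.33967034] [[-0.001 -0.956 -0.292  0.074]
 [ 1.    -0.001 -0.    -0.001]
 [-0.    -0.292  0.956 -0.164]
 [ 0.     0.     0.     1.   ]]
brown_centre 0.92 [307.4 103.4] [ 0.5432 -0.3132  0.032 ]
white_centre 0.6 [303.6  59.1] [ 0.6121 -0.3314  0.032 ]
stone_rack 0.45 [175.3 165.8] [ 0.5199 -0.0646  0.    ]
seat 0.63 [216. 164.] [ 0.499  -0.1384  0.016 ]
fixed_jaw 0.63 [284.1 197.7] [ 0.403  -0.2266  0.016 ]
fixed_jaw 0.6 [171.1 164.8] [ 0.5259 -0.0639  0.016 ]
sprung_jaw 0.82 [252.4 164.3] [ 0.477  -0.1958  0.016 ]
sprung_jaw 0.61 [304.6  61.4] [ 0.6094 -0.3346  0.016 ]
cam_axis 0.59 [278.  163.3] [ 0.4691 -0.2371  0.04  ]
lever_knob 0.77 [282.9 200.1] [ 0.4121 -0.2248  0.052 ]
```

View pics/w1.png

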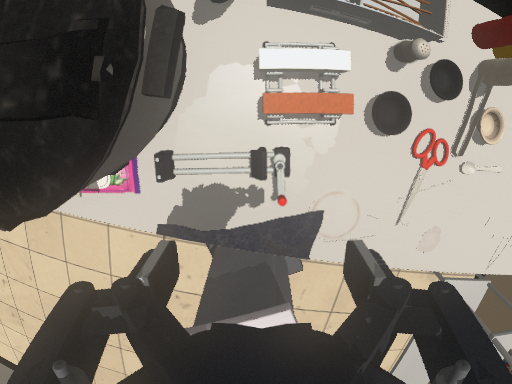

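The wrist view shows the brown stone at (307,104), the holder from (165,165) to (285,160) and the red knob at (283,201). The clear patch around (340,210) is free. I'll now measure the stone's axis from its mask and go above it.

```bash
cat >> h.py <<'E'
def rect(name,z,f,s,cam="wrist",n=1):
    """min-area rectangle of the mask, projected on height z: centre, length, width, angle (deg) of the long side in [-180,0)"""
    m=silhouettes(cam,name)[0]
    c=max(cv2.findContours(m["mask"].astype(np.uint8),cv2.RETR_EXTERNAL,cv2.CHAIN_APPROX_NONE)[0],key=cv2.contourArea)[:,0]
    P=np.array([at_z(*ray(cam,p,f,s),z)[:2] for p in c],np.float32)
    r=cv2.minAreaRect(P*1000); B=cv2.boxPoints(r); e=[B[1]-B[0],B[2]-B[1]]; e=max(e,key=np.linalg.norm)
    return m["score"],np.array(r[0])/1000,sorted(r[1]),np.degrees(np.arctan2(e[1],e[0]))%180-180
E
cat > c.py <<'E'
from h import *
s=get_state();f=grab_frame("wrist");print(rect("brown_centre",.056,f,s),rect("white_centre",.056,f,s))
movep([.546,-.314,.2],down(np.radians(70)))
s=get_state();f=grab_frame("wrist");save(f,"w2.png");print(s["clock"],s["position"])
print(rect("brown_centre",.056,f,s))
for n,z in dict(brown_centre=.032,stone_rack=0.,white_centre=.032).items():
    for r in tip_of("wrist",n)[:1]:print(n,r["score"],r["centre"],at_z(*ray("wrist",r["centre"],f,s),z).round(4))
E
python3 c.py
```

```text
(0.68, array([ 0.54470331, -0.31259402]), [33.2520866394043, 139.84173583984375], np.float32(-108.607574)) (0.82, array([ 0.60882861, -0.32981323]), [38.30812072753906, 137.19435119628906], np.float32(-108.57267))
5.6833 [ 0.54614809 -0.3139453   0.20035379]
(0.84, array([ 0.54446326, -0.31184525]), [33.48602294921875, 139.92864990234375], np.float32(-108.913315))
brown_centre 0.82 [256.2, 166.2] [ 0.5418 -0.3094  0.032 ]
white_centre 0.87 [316.9, 162.9] [ 0.6089 -0.3294  0.032 ]
```

View pics/w2.png

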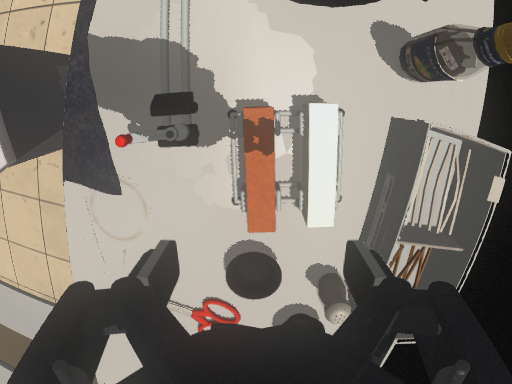

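The wrist view shows the brown stone at (259,170) and the white one at (321,165), with the slots roughly parallel to the fingers' free direction. The stone fits 33 x 140 mm at -108.9°. The open finger backs (57 mm) would hit the white stone (52 mm), so I'll go down offset by 9 mm, close lightly, then re-centre with the fingers closing.

```bash
cat > d.py <<'E'
from h import *
y=np.radians(71.1);rv=down(y);n=np.array([np.sin(y),-np.cos(y),0])
c=np.array([.5445,-.312,0]);Z=lambda z:np.array([0,0,z])
def rep(t): s=get_state();print(t,round(s["clock"],2),np.round(s["position"],4),"F",np.round(s["contact_force"],1),"gap",round(s["finger_gap"],3),"g",round(s["grasp_force"],1))
movep(c-.009*n+Z(.1),rv)
hit=move_l(c-.009*n+Z(.017),.08,until_force=8);rep(f"down {hit}")
if hit: raise SystemExit
grab(20);rep("grab1")
move_l(c-.004*n+Z(.017),.04);rep("mid")
move_l(c+Z(.017),.04);rep("centred")
grab(20);rep("grab2")
E
python3 d.py
```

```text
down False 7.61 [ 0.5365 -0.3094  0.0176] F [ 0.2 -0.3 -0.8] gap 1.001 g 0.0
grab1 8.14 [ 0.5432 -0.3119  0.0199] F [11.9 -2.8 -0.2] gap 0.373 g 25.0
mid 8.42 [ 0.5437 -0.3121  0.0194] F [ 2.6 -0.4  8.2] gap 0.364 g 24.4
centred 8.67 [ 0.5449 -0.3125  0.0187] F [-2.2  0.1  9.3] gap 0.368 g 20.6
grab2 8.88 [ 0.5449 -0.3125  0.0187] F [-1.4  2.   9. ] gap 0.368 g 20.6
```

```bash
cat > e.py <<'E'
from h import *
exec(open("d.py").read().split("movep(")[0].split("import *\n")[1])
grab(70);rep("grip")
p=get_state()["position"]
move_l(p+Z(.13),.1);rep("up")
y2=np.radians(150);rv2=down(y2);m=np.array([np.sin(y2),-np.cos(y2),0])
start=np.array([.365,-.385,0])
movep(start+Z(.12),rv2);rep("over")
print(move_l(start+Z(.025),.12));print(move_l(start+Z(.006),.03,until_force=5));rep("set")
let_go();rep("open")
move_l(start+Z(.13),.15)
s=get_state();f=grab_frame("wrist");save(f,"w3.png")
print(rect("brown_centre",.048,f,s));rep("")
E
python3 e.py
```

```text
grip 9.1 [ 0.5452 -0.3127  0.019 ] F [-2.4  1.2 10.6] gap 0.354 g 69.2
up 10.57 [ 0.5447 -0.3123  0.1481] F [ 0.3  0.1 -6.1] gap 0.352 g 70.2
over 12.06 [ 0.3654 -0.3851  0.1201] F [-0.4 -0.6 -6.5] gap 0.355 g 70.2
False
True
set 13.5 [ 0.3651 -0.3851  0.0111] F [-0.1  1.1  5.1] gap 0.355 g 71.7
open 14.08 [ 0.3641 -0.3836  0.0098] F [-0.9  0.2  0.5] gap 1.0 g 0.0
(0.79, array([ 0.36568604, -0.38357806]), [32.666622161865234, 138.78005981445312], np.float32(-29.542175))
 15.13 [ 0.3644 -0.3842  0.1288] F [-0.3  0.3  0.5] gap 1.0 g 0.0
```

View pics/w3.png

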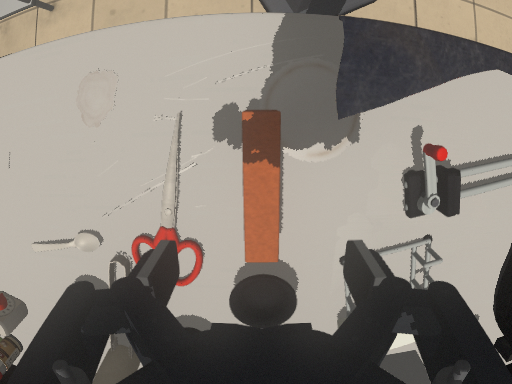

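The view shows the stone on edge from (262,110) to (262,262), clear of the scissors at (175,200) and of the bowl. I'll now tip it over with the shut fingers, towards the holder.

```bash
cat > f.py <<'E'
from h import *
exec(open("d.py").read().split("movep(")[0].split("import *\n")[1])
y2=np.radians(150.4);rv2=down(y2);m=np.array([np.sin(y2),-np.cos(y2),0])
c=np.array([.3657,-.3836,0])
grab(20)
movep(c-.05*m+Z(.1),rv2)
print(move_l(c-.05*m+Z(.043),.12,until_force=8));rep("beside")
move_l(c+.012*m+Z(.043),.06);rep("pushed")
sleep(.2)
move_l(c-.01*m+Z(.15),.2);let_go()
movep(c+.02*m+Z(.15),rv2)
s=get_state();f=grab_frame("wrist");save(f,"w4.png")
print(rect("brown_centre",.032,f,s));rep("")
E
python3 f.py
```

```text
False
beside 16.87 [ 0.3415 -0.4271  0.0436] F [-0.  -0.1  0.4] gap -0.002 g 0.0
pushed 18.05 [ 0.3716 -0.3735  0.043 ] F [-0.5  0.5 -0.4] gap -0.001 g 0.0Traceback (most recent call last):
  File "f.py", line 13, in <module>
    print(rect("brown_centre",.032,f,s));rep("")
          ~~~~^^^^^^^^^^^^^^^^^^^^^^^^^
  File "h.py", line 20, in rect
    m=silhouettes(cam,name)[0]
      ~~~~~~~~~~~~~~~~~~~~~^^^
IndexError: list index out of range
```

View pics/w4.png

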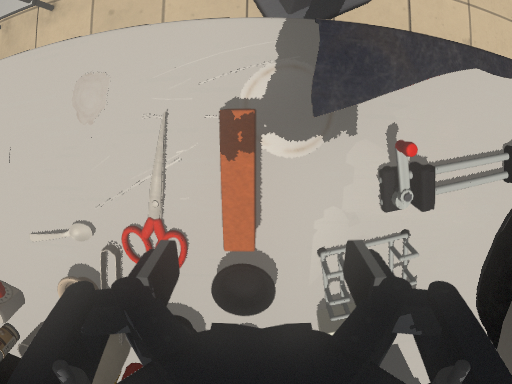

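The view shows the stone at (238,180), 36 px wide against 142 px long, so it is still on edge. I'll measure it by colour.

```bash
cat >> h.py <<'E'
def rectc(f,s,z):
    h=cv2.cvtColor(f["img"],cv2.COLOR_RGB2HSV)
    m=((h[...,0]<14)&(h[...,1]>120)&(h[...,2]>35)).astype(np.uint8);m[300:]=0
    m=cv2.morphologyEx(m,cv2.MORPH_CLOSE,np.ones((7,7)))
    c=max(cv2.findContours(m,cv2.RETR_EXTERNAL,cv2.CHAIN_APPROX_NONE)[0],key=cv2.contourArea)[:,0]
    P=np.array([at_z(*ray("wrist",p,f,s),z)[:2] for p in c],np.float32)
    r=cv2.minAreaRect(P*1000); B=cv2.boxPoints(r); e=max([B[1]-B[0],B[2]-B[1]],key=np.linalg.norm)
    return np.round(np.array(r[0])/1000,4),np.round(sorted(r[1]),1),round(np.degrees(np.arctan2(e[1],e[0]))%180-180,2)
E
python3 - <<'E'
from h import *
s=get_state();f=grab_frame("wrist")
print(s["position"],s["clock"]);print(rectc(f,s,.048),rectc(f,s,.032))
try: print(rect("brown_centre",.048,f,s))
except Exception as e: print(e)
E
```

```text
[ 0.37568421 -0.3664117   0.15014051] 20.0833
(array([ 0.3738, -0.3881]), array([ 30.6, 121.6]), np.float32(-30.0)) (array([ 0.3776, -0.3917]), array([ 32.4, 128.9]), np.float32(-30.0))
(0.75, array([ 0.3662244 , -0.38332227]), [32.533119201660156, 139.71873474121094], np.float32(-30.51358))
```

The stone has not moved, so the tips must have slid over the top. I'll repeat it lower, in steps.

```bash
cat > f.py <<'E'
from h import *
exec(open("d.py").read().split("movep(")[0].split("import *\n")[1])
y2=np.radians(150);rv2=down(y2);m=np.array([np.sin(y2),-np.cos(y2),0])
c=np.array([.3662,-.3835,0])
grab(20)
movep(c-.05*m+Z(.1),rv2)
move_l(c-.05*m+Z(.035),.12,until_force=8);rep("beside")
for d in (-.025,-.01,.0,.01,.02): move_l(c+d*m+Z(.035),.08);rep(d)
move_l(c-.01*m+Z(.16),.2);let_go()
s=get_state();f=grab_frame("wrist");save(f,"w5.png")
for z in(.032,.048):
    try: print(rect("brown_centre",z,f,s))
    except Exception as e: print(e)
    print(rectc(f,s,z))
E
python3 f.py
```

```text
beside 22.07 [ 0.3418 -0.427   0.0357] F [-0.5 -0.2 -0.1] gap -0.0 g 0.0
-0.025 22.53 [ 0.3541 -0.4047  0.0353] F [0.1 0.4 0.4] gap 0.006 g 0.0
-0.01 22.87 [ 0.3614 -0.3916  0.0349] F [ 0.1 -0.1  0.4] gap 0.003 g 0.0
0.0 23.14 [ 0.3663 -0.383   0.035 ] F [-0.3  0.4 -0. ] gap -0.0 g 0.0
0.01 23.42 [ 0.3713 -0.3743  0.035 ] F [ 0.5 -0.6  0.4] gap 0.002 g 0.0
0.02 23.69 [ 0.3763 -0.3657  0.035 ] F [-0.   1.   1.6] gap -0.001 g 0.0
(0.74, array([ 0.36984274, -0.38563336]), [33.86206817626953, 146.62730407714844], np.float32(-29.93985))
(array([ 0.3705, -0.3855]), array([ 32.4, 145.7]), np.float32(-29.75))
(0.74, array([ 0.36582471, -0.38386627]), [32.004005432128906, 138.58145141601562], np.float32(-29.939835))
(array([ 0.3665, -0.3838]), array([ 30.6, 137.7]), np.float32(-29.75))
```

View pics/w5.png

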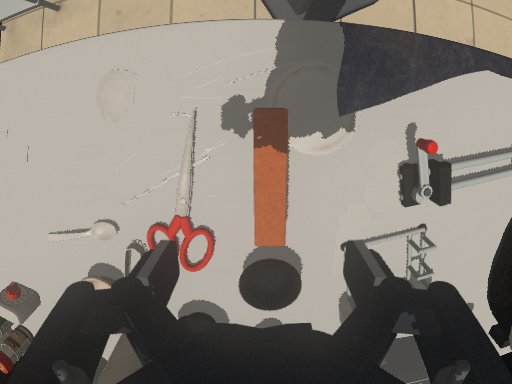

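The wrist view shows the stone still standing at (271,178), yet the fingers met no force there. I'll probe its top with a gentle touch to find out why.

```bash
cat > g.py <<'E'
from h import *
exec(open("d.py").read().split("movep(")[0].split("import *\n")[1])
rv2=down(np.radians(150));y2=np.radians(150);m=np.array([np.sin(y2),-np.cos(y2),0])
c=np.array([.3662,-.3835,0])
grab(20);rep("shut")
move_l(c+Z(.07),.2)
print(move_l(c+Z(.035),.04,until_force=4));rep("probe")
s=get_state();f=grab_frame("scene");im=cv2.cvtColor(f["img"],cv2.COLOR_RGB2BGR)
cv2.imwrite("pics/s1.png",cv2.resize(im[180:340,120:330],None,fx=3,fy=3,interpolation=cv2.INTER_CUBIC))
move_l(c+Z(.07),.1)
E
python3 g.py
```

```text
shut 26.18 [ 0.3612 -0.3922  0.16  ] F [-0.5  0.3  0.2] gap -0.001 g 0.0
False
probe 27.81 [ 0.3664 -0.3837  0.0352] F [ 0.8 -0.7  0.1] gap 0.005 g 0.0
```

View pics/s1.png

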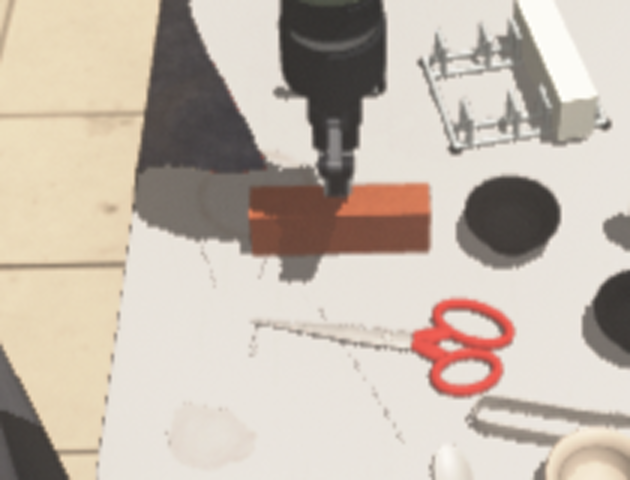

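The crop shows the shut finger tips ending at about (337,195), over the middle of the stone's top, and the stone is still upright. I'll project the hypotheses into this view.

```bash
cat > k.py <<'E'
from h import *
f=grab_frame("scene");T=np.linalg.inv(f["cam_to_world"])
def pr(p):
    q=T[:3,:3]@p+T[:3,3]; return ((np.array([f["fx"]*q[0]/q[2]+f["cx"],f["fy"]*q[1]/q[2]+f["cy"]])-[120,180])*3).round(0)
y=np.radians(150);u=np.array([np.cos(y),np.sin(y),0]);m=np.array([np.sin(y),-np.cos(y),0]);k=np.array([0,0,1.])
c=np.array([.3662,-.3835,0])
print("tcp.035",pr(c+.035*k),"tcp.048",pr(c+.048*k))
for w,h in((32,48),(48,32)):
    print(w,h,[[pr(c+a*.07*u+b*w/2000*m+z*k).tolist() for z in(0,h/1000)] for a in(-1,1) for b in(-1,1)])
m_=silhouettes("scene","brown_centre")[0]["mask"];ys,xs=np.nonzero(m_);print((xs.min()-120)*3,(xs.max()-119)*3,(ys.min()-180)*3,(ys.max()-179)*3)
s=get_state();print(s["clock"],s["position"],s["contact_force"])
E
python3 k.py
```

```text
tcp.035 [334. 209.] tcp.048 [334. 198.]
32 48 [[[424.0, 253.0], [425.0, 212.0]], [[422.0, 222.0], [423.0, 181.0]], [[246.0, 256.0], [242.0, 215.0]], [[248.0, 225.0], [244.0, 184.0]]]
48 32 [[[424.0, 260.0], [425.0, 234.0]], [[421.0, 214.0], [422.0, 188.0]], [[245.0, 264.0], [243.0, 237.0]], [[248.0, 217.0], [246.0, 191.0]]]
246 432 180 258
28.4583 [ 0.36586681 -0.38306106  0.06940941] [-0.44385651  0.14991091 -0.02014461]
```

The stone is indeed on edge. Everything seen fits the real tips being about 13 mm above the TCP point. I'll probe the top deeper to get the true touch height, then push 8 mm below it.

```bash
cat > g.py <<'E'
from h import *
exec(open("d.py").read().split("movep(")[0].split("import *\n")[1])
y2=np.radians(150);rv2=down(y2);m=np.array([np.sin(y2),-np.cos(y2),0])
c=np.array([.3662,-.3835,0])
hit=move_l(c+Z(.022),.04,until_force=4);rep(f"probe {hit}")
if not hit: raise SystemExit
zt=get_state()["position"][2]-.008
move_l(c+Z(.08),.2);move_l(c-.05*m+Z(.08),.2);move_l(c-.05*m+Z(zt),.15,until_force=8)
for d in (-.03,-.02,-.01,.0,.01,.02): move_l(c+d*m+Z(zt),.08);rep(d)
move_l(c-.01*m+Z(.16),.25);let_go()
movep(c+.02*m+Z(.16),rv2)
s=get_state();f=grab_frame("wrist");save(f,"w6.png")
for z in(.032,.048):
    try: print(rect("brown_centre",z,f,s))
    except Exception as e: print(e)
rep("")
E
python3 g.py
```

```text
probe True 29.45 [ 0.366  -0.3832  0.0266] F [-0.2  1.1  5. ] gap 0.001 g 2.8
-0.03 31.23 [ 0.3518 -0.4091  0.0192] F [-0.4 -0.6 -0.4] gap -0.003 g 0.0
-0.02 31.5 [ 0.3545 -0.4049  0.0211] F [-10.9  -5.2  15.5] gap -0.001 g 7.5
-0.01 31.77 [ 0.3617 -0.3931  0.0196] F [-0.3 -0.1  1.8] gap -0.005 g 1.0
0.0 32.05 [ 0.3659 -0.3822  0.0179] F [ 0.3 -0.2 -0.3] gap 0.003 g 0.0
0.01 32.33 [ 0.3712 -0.374   0.0182] F [-0.4 -1.4  0.7] gap -0.001 g 0.0
0.02 32.6 [ 0.3763 -0.3656  0.0185] F [ 0.1 -0.3  0.3] gap 0.0 g 0.0
(0.56, array([ 0.38744913, -0.34776416]), [48.803401947021484, 140.85726928710938], np.float32(-30.211105))
(0.56, array([ 0.38330362, -0.3466011 ]), [46.12578582763672, 133.1290283203125], np.float32(-30.21109))
 34.51 [ 0.3762 -0.3666  0.1601] F [0.4 0.7 0.1] gap 0.999 g 0.0
```

The stone now lies flat at (0.387,-0.348), 49 x 141 mm, at -30.2°. The true shut tips are about 21 mm behind the nominal TCP, so later heights need to allow for that. Next is a quick close look at the holder.

```bash
cat > l.py <<'E'
from h import *
for i,(p,yw) in enumerate([([.47,-.22,.2],70),([.50,-.20,.22],70)]):
    movep(p,down(np.radians(yw)))
    s=get_state();f=grab_frame("wrist");save(f,f"w7{i}.png")
    for n,z in dict(seat=.016,fixed_jaw=.016,sprung_jaw=.016,cam_axis=.04,lever_knob=.052).items():
        for r in tip_of("wrist",n)[:2]:
            if r["score"]>.3:print(n,round(r["score"],2),np.round(r["centre"],1),at_z(*ray("wrist",r["centre"],f,s),z).round(4))
print(s["clock"],s["position"])
E
python3 l.py
```

```text
seat 0.59 [261.6  85. ] [ 0.503  -0.1309  0.016 ]
fixed_jaw 0.61 [260.7  29. ] [ 0.5251 -0.0674  0.016 ]
sprung_jaw 0.81 [263.7 145.6] [ 0.4809 -0.1986  0.016 ]
cam_axis 0.86 [264.  183.6] [ 0.4674 -0.236   0.04  ]
lever_knob 0.89 [216.4 190.2] [ 0.4166 -0.2218  0.052 ]
lever_knob 0.72 [394.  211.8] [ 0.6042 -0.3194  0.052 ]
seat 0.6 [242.4 109. ] [ 0.5027 -0.1293  0.016 ]
fixed_jaw 0.68 [242.7  56.4] [ 0.5257 -0.0678  0.016 ]
sprung_jaw 0.83 [242.9 165.8] [ 0.4781 -0.1966  0.016 ]
cam_axis 0.85 [244.2 204.1] [ 0.4655 -0.2376  0.04  ]
lever_knob 0.94 [198.3 209.7] [ 0.4124 -0.2216  0.052 ]
lever_knob 0.39 [240.   55.6] [ 0.5233 -0.0718  0.052 ]
36.6167 [ 0.50113259 -0.19994491  0.22064251]
```

View pics/w70.png

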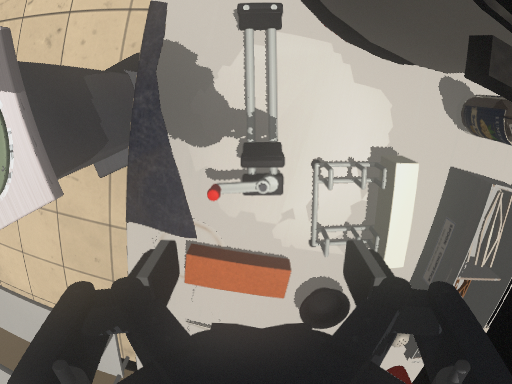

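The wrist view shows the brown stone flat at (238,270). The holder's fixed jaw is at (260,15), the sprung jaw at (263,155), the cam at (265,185) and the knob at (213,193). The camera is almost over the seat now, so I'll read the jaw feet off a brightness profile along the rods.

```bash
cat > n.py <<'E'
from h import *
s=get_state();f=grab_frame("wrist");g=cv2.GaussianBlur(cv2.cvtColor(f["img"],cv2.COLOR_RGB2GRAY),(3,3),0).astype(np.float32)
o,_=ray("wrist",(256,192),f,s);Tt=np.eye(4);Tt[:3,:3]=R.from_rotvec(s["eef_rot"]).as_matrix();Tt[:3,3]=s["position"]
T=np.linalg.inv(Tt@np.array(f["T_tool_cam"]));print("cam",o.round(3))
def pix(p):
    q=T[:3,:3]@p+T[:3,3];r=np.hypot(q[0],q[1]);th=np.arctan2(r,q[2]);return f["cx"]+f["fx"]*th*q[0]/r,f["cy"]+f["fx"]*th*q[1]/r
a=np.radians(-109.2);u=np.array([np.cos(a),np.sin(a),0]);v=np.array([-u[1],u[0],0]);c=np.array([.5025,-.1323,.016])
def val(x,y):
    px=pix(c+x*u/1000+y*v/1000);return cv2.getRectSubPix(g,(1,1),(float(px[0]),float(px[1])))[0,0]
Y=range(-34,35,2)
for x in (-40,0,40): print("across",x,[(y,int(val(x,y))) for y in Y])
for lo,hi in((-84,-58),(56,84)):
    for y in(-14,-12,-10,10,12,14): print(y,[(x,int(val(x,y))) for x in range(lo,hi,2)])
E
python3 n.py
```

```text
cam [ 0.525 -0.129  0.383]
across -40 [(-34, 192), (-32, 192), (-30, 193), (-28, 194), (-26, 199), (-24, 204), (-22, 206), (-20, 171), (-18, 137), (-16, 169), (-14, 189), (-12, 192), (-10, 171), (-8, 184), (-6, 208), (-4, 210), (-2, 210), (0, 211), (2, 211), (4, 193), (6, 133), (8, 133), (10, 170), (12, 191), (14, 189), (16, 177), (18, 196), (20, 211), (22, 212), (24, 213), (26, 213), (28, 213), (30, 214), (32, 214), (34, 214)]
across 0 [(-34, 111), (-32, 111), (-30, 111), (-28, 111), (-26, 112), (-24, 112), (-22, 113), (-20, 111), (-18, 106), (-16, 106), (-14, 108), (-12, 106), (-10, 103), (-8, 105), (-6, 113), (-4, 114), (-2, 127), (0, 163), (2, 152), (4, 120), (6, 112), (8, 108), (10, 109), (12, 111), (14, 109), (16, 109), (18, 117), (20, 129), (22, 147), (24, 170), (26, 190), (28, 205), (30, 212), (32, 213), (34, 213)]
across 40 [(-34, 204), (-32, 203), (-30, 204), (-28, 205), (-26, 205), (-24, 205), (-22, 202), (-20, 164), (-18, 134), (-16, 166), (-14, 190), (-12, 196), (-10, 174), (-8, 181), (-6, 205), (-4, 207), (-2, 207), (0, 207), (2, 207), (4, 188), (6, 138), (8, 130), (10,
[... 1256 characters left out ...]
), (64, 144), (66, 85), (68, 68), (70, 68), (72, 68), (74, 68), (76, 68), (78, 68), (80, 69), (82, 69)]
-10 [(56, 171), (58, 169), (60, 164), (62, 160), (64, 132), (66, 82), (68, 69), (70, 69), (72, 69), (74, 69), (76, 68), (78, 68), (80, 69), (82, 69)]
10 [(56, 170), (58, 170), (60, 170), (62, 166), (64, 131), (66, 83), (68, 72), (70, 71), (72, 71), (74, 71), (76, 71), (78, 70), (80, 70), (82, 70)]
12 [(56, 193), (58, 193), (60, 193), (62, 187), (64, 134), (66, 82), (68, 71), (70, 71), (72, 71), (74, 71), (76, 71), (78, 70), (80, 70), (82, 70)]
14 [(56, 193), (58, 193), (60, 193), (62, 185), (64, 133), (66, 82), (68, 72), (70, 71), (72, 71), (74, 71), (76, 71), (78, 71), (80, 71), (82, 71)]
```

The jaw feet show up at -70.3 and about +65 mm, and the rods are symmetric about the axis, so the seat at (0.5025,-0.1323) at -109.2° is good. I'll grasp the stone by its long sides and bring it above the seat.

```bash
cat > o.py <<'E'
from h import *
exec(open("d.py").read().split("movep(")[0].split("import *\n")[1])
rv2=down(np.radians(149.8));c=np.array([.3874,-.3478,0])
movep(c+Z(.07),rv2)
move_l(c+Z(.015),.15)
hit=move_l(c+Z(-.016),.06,until_force=6);rep(f"down {hit}")
if hit: move_l(get_state()["position"]+Z(.002),.05)
grab(90);rep("grab")
zg=get_state()["position"][2];open("zg","w").write(str(zg))
move_l(c+Z(zg+.09),.15);rep("up")
a=np.radians(-109.2);u=np.array([np.cos(a),np.sin(a),0]);t=np.array([.5025,-.1323,0])+.003*u
movep(t+Z(zg+.09),down(np.radians(70.8)));rep("over")
s=get_state();f=grab_frame("wrist");save(f,"w8.png")
for h in (.048,.09+.032):
    try:print(rect("brown_centre",h,f,s))
    except Exception as e:print(e)
E
python3 o.py
```

```text
down False 39.69 [ 0.3873 -0.3477 -0.0162] F [ 1.2 -0.7  0. ] gap 0.996 g 0.0
grab 40.13 [ 0.3875 -0.3485 -0.0152] F [-1.2 -0.2  6.2] gap 0.546 g 94.1
up 40.89 [ 0.3867 -0.3469  0.0738] F [-0.  -0.1 -6. ] gap 0.543 g 93.0
over 42.51 [ 0.5012 -0.1353  0.0744] F [-0.1 -0.5 -5.3] gap 0.54 g 92.9
(0.98, array([ 0.49493622, -0.15127206]), [77.33705139160156, 173.47027587890625], np.float32(-109.00563))
(0.98, array([ 0.5069968 , -0.11705813]), [47.21092224121094, 105.89602661132812], np.float32(-109.00562))
```

View pics/w8.png

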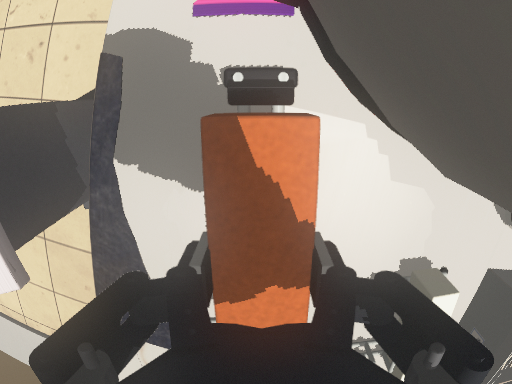

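The view shows the stone held squarely, its far end at row 113 just short of the fixed jaw at (262,90). The end position puts the stone about 1.5 mm nearer the fixed jaw than intended, so I'll shift 1 mm towards the sprung jaw and press down.

```bash
cat > p.py <<'E'
from h import *
exec(open("d.py").read().split("movep(")[0].split("import *\n")[1])
zg=float(open("zg").read())
a=np.radians(-109.2);u=np.array([np.cos(a),np.sin(a),0]);t=np.array([.5025,-.1323,0])+.004*u
move_l(t+Z(zg+.05),.1);rep("above")
for h in (.035,.03,.025,.02,.016,.012):
    hit=move_l(t+Z(zg+h),.06,until_force=40);rep((h,hit))
    if hit: break
E
python3 p.py
```

```text
above 43.21 [ 0.5012 -0.1362  0.0348] F [-0.5 -0.3 -4.6] gap 0.546 g 93.0
(0.035, False) 43.61 [ 0.5013 -0.1356  0.0197] F [ 1.2  1.5 -5.3] gap 0.543 g 93.1
(0.03, False) 43.86 [ 0.5025 -0.1349  0.0153] F [ 2.1  6.  -0.6] gap 0.54 g 93.8
(0.025, False) 44.11 [ 0.5034 -0.1345  0.0107] F [3.9 7.5 0.6] gap 0.546 g 93.8
(0.02, False) 44.36 [ 0.5032 -0.1338  0.005 ] F [ 5.2  7.7 -4.4] gap 0.55 g 93.1
(0.016, False) 44.61 [ 0.5031 -0.134   0.0012] F [ 3.8  8.4 -3.2] gap 0.547 g 93.2
(0.012, False) 44.86 [ 0.5032 -0.134   0.0007] F [-4.2 12.6 33.6] gap 0.542 g 97.7
```

Force rose to 34 N at exactly the seated height. I'll release, back off and check it by measurement.

```bash
cat > q.py <<'E'
from h import *
exec(open("d.py").read().split("movep(")[0].split("import *\n")[1])
let_go();rep("open")
p=get_state()["position"]
move_l(p+Z(.09),.2)
movep([.5,-.2,.2],down(np.radians(70.8)))
s=get_state();f=grab_frame("wrist");save(f,"w9.png")
a=np.radians(-109.2);u=np.array([np.cos(a),np.sin(a)]);v=np.array([-u[1],u[0]]);c=np.array([.5025,-.1323])
for z in(.044,.048,.056):
    r=rect("brown_centre",z,f,s);print(z,r,"seat frame mm",((r[1]-c)@u*1e3).round(1),((r[1]-c)@v*1e3).round(1))
for n,z in(("lever_knob",.052),("cam_axis",.04),("sprung_jaw",.016)):
    r=tip_of("wrist",n)[0];p=at_z(*ray("wrist",r["centre"],f,s),z);print(n,r["score"],p.round(4),((p[:2]-c)@u*1e3).round(1),((p[:2]-c)@v*1e3).round(1))
rep("")
E
python3 q.py
```

```text
open 45.33 [ 0.501  -0.1363 -0.0035] F [-0.   0.4 -0.2] gap 0.998 g 0.0
0.044 (0.97, array([ 0.50306046, -0.13187706]), [49.45136642456055, 141.24012756347656], np.float32(-109.20359)) seat frame mm -0.6 0.4
0.048 (0.97, array([ 0.50332651, -0.13183093]), [48.82969284057617, 139.46458435058594], np.float32(-109.203514)) seat frame mm -0.7 0.6
0.056 (0.97, array([ 0.50385837, -0.13173862]), [47.58636474609375, 135.91336059570312], np.float32(-109.20359)) seat frame mm -1.0 1.1
lever_knob 0.69 [ 0.4171 -0.2225  0.052 ] 113.3 -50.9
cam_axis 0.95 [ 0.4639 -0.24    0.04  ] 114.4 -1.0
sprung_jaw 0.62 [ 0.4797 -0.201   0.016 ] 72.4 1.1
 46.87 [ 0.4996 -0.1993  0.199 ] F [ 0.1  1.  -0.1] gap 1.002 g 0.0
```

The stone is seated: its size matches at z = 0.048, it is under 1 mm off the seat at -109.2°, and the jaw has spread. Next I'll swing the lever.

```bash
cat > r.py <<'E'
from h import *
exec(open("d.py").read().split("movep(")[0].split("import *\n")[1])
a=np.radians(-109.2)
ax=np.array([.4651,-.2392,0])
def pose(phi,back,z=.023):
    e=a-np.pi/2+phi; t=e+np.pi/2
    return ax+.054*np.array([np.cos(e),np.sin(e),0])-back*np.array([np.cos(t),np.sin(t),0])+Z(z), down(np.radians(70.8)+phi)
grab(20)
p,r=pose(0,.032,.1);movep(p,r)
p,r=pose(0,.032);print(move_l(p,.12,until_force=6));rep("beside")
for phi in np.arange(0,1.72,.17):
    p,r=pose(phi,.0165);move_l(p,.1,rot=r)
    if phi>1.1 or phi<.2: rep(round(phi,2))
p,r=pose(1.53,.035);move_l(p,.1,rot=r)
move_l(p+Z(.15),.25)
movep([.5,-.2,.22],down(np.radians(70.8)))
s=get_state();f=grab_frame("wrist")
for n,z in(("lever_knob",.052),("cam_axis",.04)):
    q=tip_of("wrist",n)[0];p=at_z(*ray("wrist",q["centre"],f,s),z);d=p-ax;print(n,q["score"],p.round(4),"dist",np.hypot(d[0],d[1]).round(4),"phi",np.arctan2(d[1],d[0])-a+np.pi/2)
r=rect("brown_centre",.048,f,s);print(r);rep("")
E
python3 r.py
```

```text
False
beside 48.99 [ 0.4258 -0.1918  0.0237] F [0.5 0.2 0.2] gap 0.001 g 0.0
0.0 49.3 [ 0.4201 -0.2066  0.0237] F [-0.7 -0.3  0.3] gap 0.001 g 0.0
0.17 49.62 [ 0.4147 -0.2139  0.0232] F [-0.9  0.1 -0.1] gap 0.001 g 0.0
1.19 51.52 [ 0.4171 -0.2687  0.0229] F [-0.4 -0.6  0. ] gap -0.001 g 0.0
1.36 51.83 [ 0.4227 -0.2763  0.0229] F [-0.5 -0.  -1. ] gap -0.002 g 0.2
1.53 52.15 [ 0.4297 -0.2831  0.0229] F [-1.3  1.1 -0. ] gap -0.0 g 0.4
1.7 52.47 [ 0.4316 -0.2861  0.022 ] F [-14.    3.1   8.8] gap 0.005 g 7.5
lever_knob 0.65 [ 0.4521 -0.2909  0.052 ] dist 0.0533 phi 1.659454133065367
cam_axis 0.88 [ 0.4632 -0.2362  0.04  ] dist 0.0035 phi 5.598843044921743
(0.62, array([ 0.50305334, -0.13134344]), [50.93679428100586, 141.08360290527344], np.float32(-109.19388))
 55.39 [ 0.4998 -0.2002  0.2198] F [-0.4 -0.  -0.4] gap 0.001 g 0.0
```

The lever reads about 1.6 rad and was pushed against its stop. The stone is in place and the robot is clear of everything, so I'm handing in.

```bash
python3 -c "
from cell import *
print(sign_off())"
```

```text
the job is handed in; nothing more can be done
None
```

The brown stone is in the holder, down on its rods, the cam lever is swung to its stop (measured at about 1.6 rad), and I handed the job in at about 55 s; no verdict came back.

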